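# Set the stop pin in the tube cut-off bed by feel

## Robot

A 6-joint arm with a two-finger parallel gripper is mounted at the origin on the work surface. World frame = base frame: x ahead of the robot, y to its left, z up, the work surface at z = 0. Lengths are in m, angles in rad, forces in N, time in s.
With the tool pointing down it reaches from about 0.35 to 0.85 m from the base axis. Payload 8.1 kg.
Tool frame: the origin (TCP) lies midway between the tips of the shut fingers; the grasp point (between the pads) lies 19 mm behind it (robot.tcp_to_grasp is the distance from the TCP to the grasp point, in m); z points along the fingers, y is the direction in which the jaws open and shut (so a half turn about z gives the same grasp; the last joint's range is limited). The gripper opens to 93 mm and grips with 3 to 60 N. Pads are 15 mm wide; open, the fingers measure 128 mm over their backs; the gripper's body (75 mm by 188 mm) begins 65 mm behind the grasp point.
Start: joints at [-1.361, 0.13, 1.488, -0, 1.523, -0.085], TCP at [0.174, -0.574, 0.219] pointing down, gripper open.
Joint ranges: [-2.96, 2.96], [-0.89, 2.26], [0.02, 2.5], [-1.34, 4.48], [0, 2.73], [-2.66, 2.66]. Speed limits (rad/s): [2.39, 2.39, 2.79, 3.14, 3.14, 3.14].

## Interface

Orientations are given as a rotation vector (axis times angle).
In Python, from plant import robot gives the robot as it stands.
- The arm moves only by the tool send_rows, never from a script. Its argument "series" is a list of rows, each an object of numbers: "wx", "wy", "wz": the turn, a rotation vector about the world's x, y, z in rad; "dx", "dy", "dz": the shift along the world's x, y, z in cm; "fingers": the closure in counts, from 0 (fully open) to 255 (shut). In form: [{"wx": .., "wy": .., "wz": .., "dx": .., "dy": .., "dz": .., "fingers": ..}, ...]. A call has 1 to 20 rows; each row shifts and turns the pose as measured when the row begins; what a row does not reach is not made up. A row lasts 1/12 s, in which the tool goes at most 41.7 mm and 7.16 degrees, less where a joint would pass 70% of its speed; a pose out of reach is approached as far as the arm can. A call is refused whole if a number of a shift passes 4.17 or a number of a turn 0.125, either way. A call with a gripper value outside its range is refused whole. The fingers move at their own pace and stop on an object; "newtons" is the grip in N (left out, the last holds). Time passes only in rows, so rows that do not move let the fingers close. It gives the time, the measured TCP pose, the force and the opening at its end, in the units of the state.
- robot.read_state(): the state, without advancing time (a new reading comes with each control period).
- robot.read_camera(name): name is "scene" or "top" or "wrist"; returns the picture (480x640x3 uint8, red, green, blue); there is no depth.
- robot.camera_info(name): a dict with "intrinsics" (3x3 intrinsics, pixels), "k1" (the pictures are not rectified: a ray, as slopes to the right and down, at radius r is drawn at 1 + k1 r^2 times it, then the intrinsics apply), "extrinsics" (4x4, takes a point from world to camera coordinates); the wrist camera has in their place "tool_from_camera" (4x4, takes a point from camera to tool coordinates, whose origin is the TCP and whose axes are the flange's). Camera axes: x right, y up, looking along -z (the intrinsics and any distortion apply to the point x, -y, -z); pixel columns grow to the right and rows downward; lengths in m; the calibration is good to about 2 mm. A picture is of the moment at which its call begins: read the wrist's pose just before it. camera_info takes no time and is no camera call.
- robot.close_job(): hands the job in, once; it reports no verdict.
The state is a dict: "t": time; "q": joint angles; "dq": joint speeds; "joint_torque": joint torques, N m; "tool_pos": TCP position; "orientation": TCP orientation; "force": force on the tool from outside, world axes, zero at the start; "wrist_torque": the same for the moment, N m; "opening": finger opening in m.
Only numpy, scipy, OpenCV 4.12 (cv2) and the standard library are available. Lean on these libraries where they do the work, as an engineer would, in place of code of your own. Each camera call takes 0.05 s, during which the arm holds its last target.

## Task

Set the length stop of the glass-tube cut-off bed: lift the steel stop pin out of the wooden rack, put its shank into the bed's slot at the end next to the glass tube until the foot rests on the slot's floor, and drag it gently along the floor, away from the tube and without lifting it or pushing hard, until it drops into the hidden notch. Stop there and leave the pin standing upright, fully home with its collar flat on the bed, and let go; leave everything else where it is.

Things in the scene. Friction and masses are not known exactly. Their poses are not given: they have to be found in the camera images.
- pin_grip (a point): Middle of the grip of the upright steel stop pin (100 mm tall, 0.2-0.35 kg, all round): shank 10 mm thick, 38 mm long; on it a collar disc 44 mm across, 10 mm thick; then a plain grip 20 mm thick, 52 mm tall. This point is on the axis, 74 mm above the foot, 26 mm below the top; z up. The pin starts in one of the rack's holes, its collar on the rack's top, so its foot 38 mm deep
- pin_foot (a point): Bottom end of the pin's shank, on its axis; the foot's rim has a 3 mm chamfer. The slot's floor, walls and notch edges are spoilt if the pin presses on them with more than 30 N: a light load of a few N is enough for dragging, so stop as soon as it drops. The collar's landing on the bed is not so delicate
- rack: Fixed wooden block 170 x 60 x 60 mm, origin at the centre of its underside, x along its length; two square holes 15 mm wide, 48 mm deep, 52.5 mm either side of the centre along x. The pin stands in one, the reamer in the other
- bed: Fixed aluminium bed 74 x 350 x 50 mm, origin at the centre of its underside, y along its length, z up; flat top 50 mm up. A straight slot 15 mm wide, open at the top, runs along its y axis (x = 0) from y = -80 to +80 mm, closed at both ends. The slot's level dark floor is 26 mm below the top (24 mm up). The glass tube lies on the -y end
- slot_start (a point): Where the pin goes in: centre line of the slot, level with the bed's top, at the bed's y = -62 mm, 18 mm from the slot's closed end at the tube; the floor is 26 mm below; axes as the bed's. Up to 22 mm further along (y = -40 mm) the pin may be put in or lifted out; beyond that, while in the slot, its foot must stay on the floor (at most 7 mm above it)
- slot_mid (a point): Centre line of the slot, level with the bed's top, at the bed's y = +20 mm. Somewhere within 45 mm either way of here (each time elsewhere, not measured, hard to see) the floor has the notch: a square-edged gap 14 mm long, as wide as the slot, 14 mm deeper than the floor. On the floor the pin's collar is 12 mm above the bed's top; in the notch the collar lies on it, the foot 2 mm clear
- slot_end (a point): The slot's other closed end (the bed's y = +80 mm), on its centre line, level with the bed's top; the drag goes from slot_start towards this point
- tube: Loose glass tube, 14 mm thick, 130 mm long, lying on four small ribs (8 mm high) on the bed's -y end in line with the slot, its near end at about the bed's y = -100 mm; origin under its middle. Leave alone
- reamer: Loose brass reamer with a round wooden handle, up to 24 mm thick, no collar, standing 92 mm above the rack in the hole without the pin; origin at its lower end. Leave alone
- file: Loose hand tool with handle, lying beyond the bed. Leave alone
- paddle: Loose graphite paddle with wooden handle, 200 mm long, 20 mm high, lying between robot and bed. Leave alone
- flask: Loose round glass flask with a neck, 64 mm wide, 120 mm tall. Leave alone
- brush: Loose brush lying between robot and rack. Leave alone
- jar: Loose amber glass jar, 60 mm wide, 80 mm tall. Leave alone
Mind the look-alikes: they are no part of the job. What is shaped like the part that bears pin_grip but green or red is not meant.

How it is judged:
On the way, in this order (a step that is already met when the one before it is completed fails the run):
1. the pin's foot rests on the slot's floor at the tube end of the slot (y of pin_foot in the frame of bed between -0.08 and -0.04 m and x of pin_foot in the frame of bed between -0.0075 and 0.0075 m and z of pin_foot in the frame of bed below 0.027 m and contact force between pin and bed above 0.3 N), for 0.1 s.
2. the foot, dragged along the floor, has dropped into the notch (y of pin_foot in the frame of bed above -0.04 m and z of pin_foot in the frame of bed below 0.019 m), for 0.1 s.
At the end, for the whole second after the job is handed in: The pin stands in the notch of the bed's slot, let go and at rest, upright within 0.05 rad, its collar flat on the bed's top (within 1.5 mm) (z of pin_foot in the frame of bed below 0.0135 m and y of pin_foot in the frame of bed between -0.04 and 0.08 m and x of pin_foot in the frame of bed between -0.0075 and 0.0075 m and angle between pin_foot's own z axis and vertical below 0.05 rad and linear speed of pin below 0.01 m/s); the robot touches nothing.
It fails at once if while its collar is not yet down on the bed, the pin is pressed against the bed (slot floor, walls or notch edge) with more than 30 N (contact force between pin and bed above 30 N and z of pin_foot in the frame of bed above 0.0145 m).
It fails at once if beyond the tube end of the slot (y above -40 mm) the foot is in the slot but more than 7 mm above its floor (lifted, or put in there instead of dragged) (y of pin_foot in the frame of bed between -0.04 and 0.08 m and x of pin_foot in the frame of bed between -0.0075 and 0.0075 m and z of pin_foot in the frame of bed between 0.031 and 0.048 m).
It fails at once if a bystander is moved by more than 30 mm (distance of any of tube, reamer, file, paddle, flask, brush, jar from where it was at the start of the episode above 0.03 m).
It also fails if it takes over 72 s, if anything falls off the work surface, if the arm or the gripper's body presses on something with over 40 N, if the wrist force passes 120 N, or if a joint passes its speed limit or range.

## Working session

There is one attempt and no reset: what is moved stays moved. The work goes in short steps, Python scripts to look and compute and a tool call to move; the robot and the scene stay as the last step left them, time stands still between calls to the robot, and variables do not carry over. Pictures are saved under pics/ and viewed, and the job is handed in when it is done.

Besides the shell and the picture viewer there is one more tool, called after ">>>" by a JSON object that holds its "method" and its "body", one argument or row to a line. send_rows: Moves the arm, as the interface text tells. Its arguments: {"type":"object","properties":{"series":{"type":"array","items":{"type":"object","properties":{"wx":{"type":"number"},"wy":{"type":"number"},"wz":{"type":"number"},"dx":{"type":"number"},"dy":{"type":"number"},"dz":{"type":"number"},"fingers":{"type":"number"}}}},"newtons":{"type":"number"}},"required":["series"]}

```bash
ls; mkdir -p pics; cat > h.py <<'E'
import numpy as np, cv2
from scipy.spatial.transform import Rotation as R
from plant import robot
def save(name,fn):
    im=robot.read_camera(name); cv2.imwrite('pics/'+fn,im[:,:,::-1]); return im
def cam(name,st=None):
    c=robot.camera_info(name); K=np.array(c['intrinsics']); k1=c['k1']
    if name=='wrist':
        T=np.eye(4); T[:3,:3]=R.from_rotvec(st['orientation']).as_matrix(); T[:3,3]=st['tool_pos']
        E=np.linalg.inv(T@np.array(c['tool_from_camera']))
    else: E=np.array(c['extrinsics'])
    return K,k1,E
def proj(C,P):
    K,k1,E=C; P=np.atleast_2d(P); p=P@E[:3,:3].T+E[:3,3]
    s=np.c_[p[:,0]/-p[:,2],-p[:,1]/-p[:,2]]; r2=(s**2).sum(1,keepdims=True); s=s*(1+k1*r2)
    return s*[K[0,0],K[1,1]]+[K[0,2],K[1,2]]
def back(C,uv,z):
    K,k1,E=C; d=(np.array(uv,float)-[K[0,2],K[1,2]])/[K[0,0],K[1,1]]; s=d.copy()
    for _ in range(20): s=d/(1+k1*(s@s))
    ray=E[:3,:3].T@np.array([s[0],-s[1],-1]); o=-E[:3,:3].T@E[:3,3]
    return o+ray*(z-o[2])/ray[2]
E
python3 - <<'E'
from h import *
print(robot.read_state())
save('scene','s0.png');save('top','t0.png')
for n in('scene','top','wrist'):print(n,robot.camera_info(n))
E
```

```text
pics
{'t': 0.0, 'q': array([-1.36142408e+00,  1.31114451e-01,  1.48925284e+00, -3.72115102e-07,
        1.52303759e+00, -8.54159227e-02]), 'dq': array([ 4.84682766e-05,  4.98799695e-04, -6.56285525e-04,  2.06530420e-04,
       -1.27314790e-03,  1.89907786e-03]), 'joint_torque': array([-1.16749641e-03, -5.59854662e+01, -4.91756809e+01,  7.65550719e-02,
        3.55981768e-02, -1.16936130e-04]), 'tool_pos': array([ 0.17421555, -0.57355521,  0.2176299 ]), 'orientation': array([-3.10573969e+00, -4.61111748e-01,  1.76797366e-04]), 'force': array([0.13745475, 0.03019868, 0.11601037]), 'wrist_torque': array([-0.02293853, -0.04419533, -0.04787824]), 'opening': 0.09305811332909024}
scene {'intrinsics': array([[436.12574596,   0.        , 323.788411  ],
       [  0.        , 436.12574596, 241.70761007],
       [  0.        ,   0.        ,   1.        ]]), 'k1': 0.02581205988971485, 'extrinsics': array([[-0.65310542,  0.75726609,  0.00117395,  0.41945609],
       [-0.64002687, -0.55281951,  0.53362552,  0.2734299 ],
       [ 0.4047455 ,  0.34776236,  0.84572006, -1.08764266],
       [ 0.       
[... 370 characters left out ...]
.55259943],
       [-0.20225468, -0.02179181,  0.97909048, -1.00485608],
       [ 0.        ,  0.        ,  0.        ,  1.        ]])}
wrist {'intrinsics': array([[399.23298783,   0.        , 317.09035286],
       [  0.        , 399.23298783, 246.24722304],
       [  0.        ,   0.        ,   1.        ]]), 'k1': -0.0649371351423283, 'tool_from_camera': array([[-9.16674117e-04,  9.53732770e-01,  3.00654227e-01,
         8.47905164e-02],
       [ 9.99999522e-01,  9.76097926e-04, -4.74395446e-05,
        -1.45401078e-03],
       [-3.38712615e-04,  3.00654039e-01, -9.53733209e-01,
        -1.66981600e-01],
       [ 0.00000000e+00,  0.00000000e+00,  0.00000000e+00,
         1.00000000e+00]])}
```

View pics/s0.png

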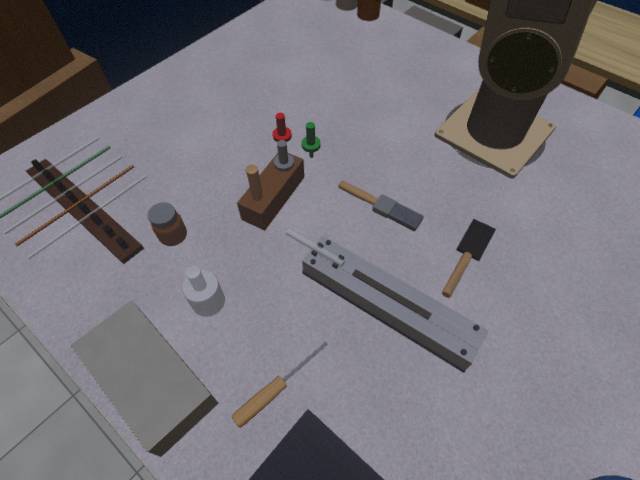

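View pics/t0.png

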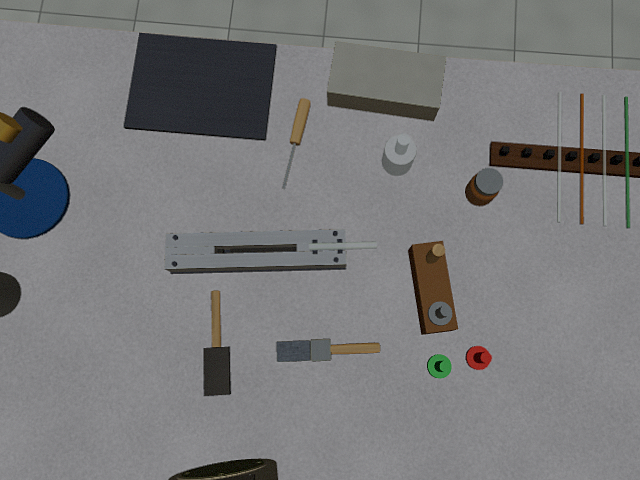

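```bash
python3 - <<'E'
from h import *
st=robot.read_state()
for n in('scene','top'):
    C=cam(n); print(n,proj(C,[[0,0,0],[.174,-.574,.219],[0.1,0.1,0]]))
C=cam('top')
for p in [(440,313),(438,250),(177,237),(174,265),(335,233),(342,264),(214,249),(297,247)]:
    print(p,back(C,p,0.05))
C=cam('scene')
for p in [(305,262),(326,239),(484,330),(462,358),(356,270),(430,317),(284,160),(254,190)]:
    print(p,back(C,p,0.05))
save('wrist','w0.png')
E
```

```text
scene [[492.90307925 131.46721267]
 [268.93201927 -12.63553786]
 [509.94456777 174.95499913]]
top [[265.51028937 553.27904467]
 [654.05272389 514.98570911]
 [218.12447286 488.42101911]]
(440, 313) [ 0.45436741 -0.28482653  0.05      ]
(438, 250) [ 0.57532684 -0.27512671  0.05      ]
(177, 237) [0.55614519 0.23143937 0.05      ]
(174, 265) [0.50091094 0.22911554 0.05      ]
(335, 233) [ 0.59135809 -0.073818    0.05      ]
(342, 264) [ 0.53144838 -0.09262631  0.05      ]
(214, 249) [0.53887517 0.15682861 0.05      ]
(297, 247) [ 0.55705305 -0.00284392  0.05      ]
(305, 262) [ 0.60095991 -0.08295536  0.05      ]
(326, 239) [ 0.53532499 -0.08654325  0.05      ]
(484, 330) [0.49846199 0.24257625 0.05      ]
(462, 358) [0.56601141 0.23956469 0.05      ]
(356, 270) [0.55100461 0.00136787 0.05      ]
(430, 317) [0.5393976  0.15885759 0.05      ]
(284, 160) [ 0.43820859 -0.29275871  0.05      ]
(254, 190) [ 0.54150359 -0.28207719  0.05      ]
```

View pics/w0.png

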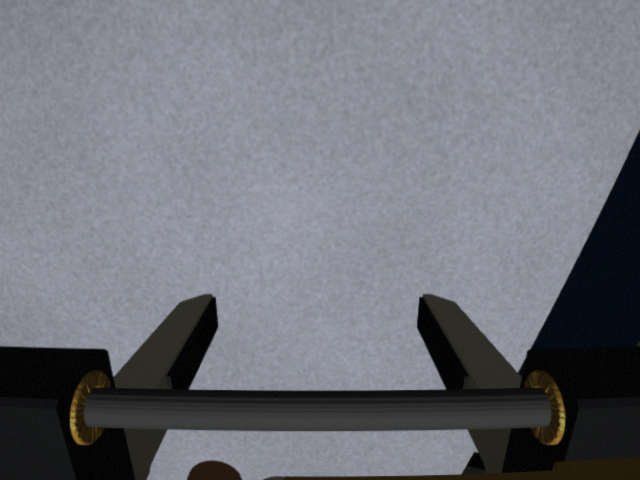

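```bash
python3 - <<'E'
import cv2
s=cv2.imread('pics/s0.png');t=cv2.imread('pics/t0.png')
def c(im,x,y,w,h,f,n): cv2.imwrite('pics/'+n,cv2.resize(im[y:y+h,x:x+w],None,fx=f,fy=f,interpolation=cv2.INTER_CUBIC))
c(s,225,100,100,140,4,'c1.png'); c(s,290,225,200,145,4,'c2.png')
c(t,395,230,80,110,5,'c3.png'); c(t,155,215,200,70,4,'c4.png')
E
```

```text
(no output)
```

View pics/c1.png

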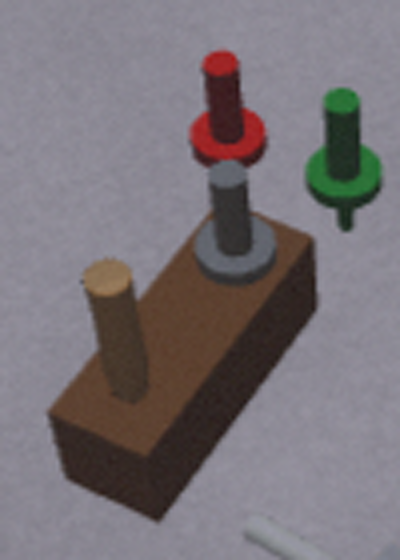

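View pics/c2.png

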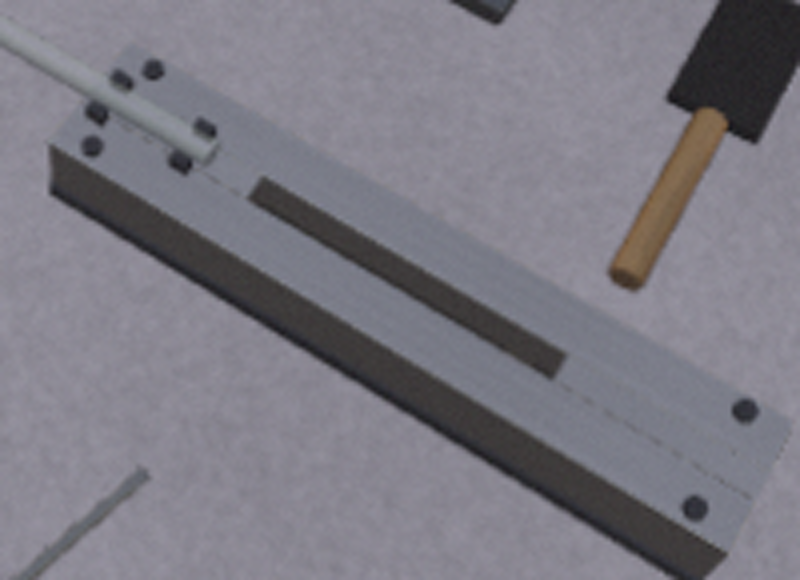

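View pics/c3.png

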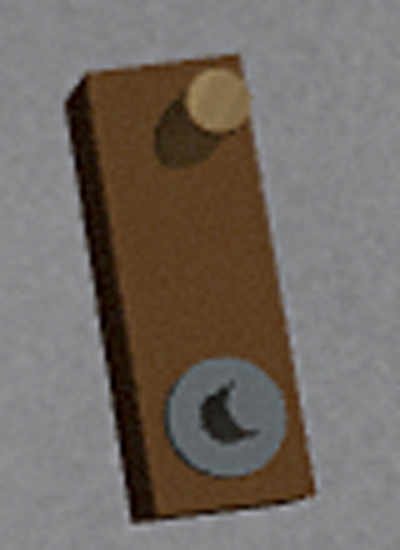

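View pics/c4.png

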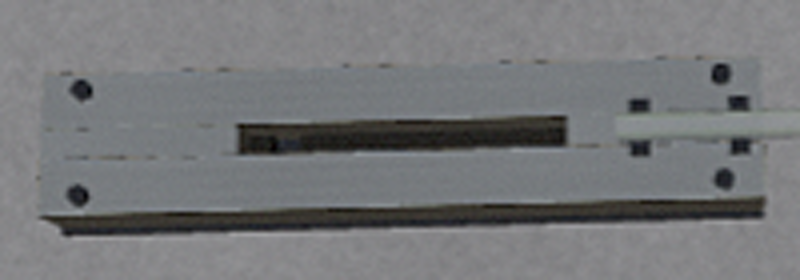

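```bash
cat > fit.py <<'E'
from h import *
from scipy.optimize import least_squares
def un(p,x0,y0,f): p=np.array(p,float); return (p+.5)/f-.5+[x0,y0]
S=lambda p:un(p,290,225,4); T=lambda p:un(p,155,215,4)
S1=lambda p:un(p,225,100,4); T1=lambda p:un(p,395,230,5)
Cs,Ct=cam('scene'),cam('top')
def W(par,L):
    x,y,a=par[:3]; L=np.array(L,float); c,s=np.cos(a),np.sin(a)
    return np.c_[x+c*L[:,0]-s*L[:,1],y+s*L[:,0]+c*L[:,1],L[:,2]]
bc=[[.037,.175,.05],[-.037,.175,.05],[-.037,-.175,.05],[.037,-.175,.05]]
sc=[[.0075,.08,.05],[-.0075,.08,.05],[.0075,-.08,.05],[-.0075,-.08,.05]]
tp=T([(45,73),(40,215),(765,197),(757,58),(238,125),(238,153),(567,116),(567,145)])
sL=[bc[3],bc[1],bc[0],sc[3],sc[2],sc[1],sc[0]]
sp=S([(50,147),(790,425),(725,553),(262,178),(248,199),(567,355),(552,378)])
def fit(Lt,pt,Ls,ps,x0):
    # per-camera world offsets (calibration 2mm) handled by averaging
    for w in ('both','top','scene'):
        def r(p):
            o=[]
            if w!='scene':o.append((proj(Ct,W(p,Lt))-pt).ravel())
            if w!='top':o.append((proj(Cs,W(p,Ls))-ps).ravel())
            return np.concatenate(o)
        q=least_squares(r,x0); print(w,q.x.round(4),'rms px',np.sqrt((q.fun**2).mean()).round(2))
        if w=='both':
            res=q.x; print(q.fun.reshape(-1,2).round(1).tolist())
    return res
b=fit(bc+sc,tp,sL,sp,[.545,.07,.06])
rc=[[.085,.03,.06],[.085,-.03,.06],[-.085,-.03,.06],[-.085,.03,.06]]
# rack x axis towards +world x roughly; left is +y
rt=T1([(90,73),(240,56),(315,495),(150,517)])
r=fit([rc[0],rc[1],rc[2],rc[3]],rt,[rc[1],rc[0],rc[3]],S1([(50,412),(155,455),(315,238)]),[.5,-.28,.1])
print('holes',W(r,[[-.0525,0,.06],[.0525,0,.06]]))
print('collar top cam',back(Ct,T1((226,416)),.07),'scene collar',back(Cs,S1((236,247)),.07),'scene top',back(Cs,S1((228,174)),.122))
print('slot start',W(b,[[0,-.062,.05],[0,.02,.05],[0,.08,.05]]))
E
python3 fit.py
```

```text
both [0.5476 0.0779 0.1109] rms px 0.86
[[-0.7, -1.4], [-1.0, 0.6], [-0.1, 1.1], [0.9, -1.5], [-0.4, -0.6], [-0.5, -0.1], [-0.1, -0.2], [-0.0, 0.1], [-1.6, -1.1], [1.6, -1.9], [0.1, 1.1], [-0.0, -1.0], [-0.8, -0.4], [0.1, -0.4], [-0.1, 0.4]]
top [0.5472 0.0774 0.1131] rms px 0.7
scene [0.548  0.0784 0.1093] rms px 0.93
both [ 0.5026 -0.2684  0.2146] rms px 0.9
[[-1.8, 0.3], [-0.8, -0.1], [-0.5, 0.7], [0.5, 0.4], [-0.7, -0.5], [-2.2, 0.1], [-0.1, -0.8]]
top [ 0.5034 -0.2697  0.2025] rms px 0.45
scene [ 0.5021 -0.2666  0.229 ] rms px 0.56
holes [[ 0.45135116 -0.27961347  0.06      ]
 [ 0.55394241 -0.25725199  0.06      ]]
collar top cam [ 0.45263261 -0.28072075  0.07      ] scene collar [ 0.45408325 -0.27668742  0.07      ] scene top [ 0.45258521 -0.27823631  0.122     ]
slot start [[0.55449228 0.01631488 0.05      ]
 [0.5454135  0.09781075 0.05      ]
 [0.53877049 0.15744187 0.05      ]]
```

>>> {"method": "send_rows", "body": {
  "series": [
    {"dx":1.2,"dy":1.2,"wz":-0.015,"fingers":70},
    {"dx":2.3,"dy":2.4,"wz":-0.015},
    {"dx":2.4,"dy":2.5,"wz":-0.015},
    {"dx":2.4,"dy":2.5,"wz":-0.015},
    {"dx":2.4,"dy":2.5,"wz":-0.015},
    {"dx":2.4,"dy":2.5,"wz":-0.015},
    {"dx":2.4,"dy":2.5,"wz":-0.015},
    {"dx":2.4,"dy":2.5,"wz":-0.015},
    {"dx":2.4,"dy":2.5,"wz":-0.015},
    {"dx":2.4,"dy":2.5,"wz":-0.015},
    {"dx":2.0,"dy":2.0,"wz":-0.015},
    {"dx":1.0,"dy":1.0,"wz":-0.015},
    {}
  ],
  "newtons": 40
}}

```text
schema error: expected keys wx, wy, wz, dx, dy, dz, fingers
```

>>> {"method": "send_rows", "body": {
  "series": [
    {"dx":1.2,"dy":1.2,"dz":0,"wx":0,"wy":0,"wz":-0.015,"fingers":70},
    {"dx":2.4,"dy":2.5,"dz":0,"wx":0,"wy":0,"wz":-0.015,"fingers":70},
    {"dx":2.4,"dy":2.5,"dz":0,"wx":0,"wy":0,"wz":-0.015,"fingers":70},
    {"dx":2.4,"dy":2.5,"dz":0,"wx":0,"wy":0,"wz":-0.015,"fingers":70},
    {"dx":2.4,"dy":2.5,"dz":0,"wx":0,"wy":0,"wz":-0.015,"fingers":70},
    {"dx":2.4,"dy":2.5,"dz":0,"wx":0,"wy":0,"wz":-0.015,"fingers":70},
    {"dx":2.4,"dy":2.5,"dz":0,"wx":0,"wy":0,"wz":-0.015,"fingers":70},
    {"dx":2.4,"dy":2.5,"dz":0,"wx":0,"wy":0,"wz":-0.015,"fingers":70},
    {"dx":2.4,"dy":2.5,"dz":0,"wx":0,"wy":0,"wz":-0.015,"fingers":70},
    {"dx":2.0,"dy":2.0,"dz":0,"wx":0,"wy":0,"wz":-0.015,"fingers":70},
    {"dx":0,"dy":0,"dz":0,"wx":0,"wy":0,"wz":0,"fingers":70}
  ],
  "newtons": 40
}}

```text
t: 1.07
tool_pos: [0.4021, -0.3288, 0.2132]
orientation: [-3.127, -0.203, 0.003]
force: [-0.3, 0.9, -0.0]
opening: 0.0673
```

>>> {"method": "send_rows", "body": {
  "series": [
    {"dx":2.0,"dy":2.0,"dz":0,"wx":0,"wy":0,"wz":-0.01,"fingers":70},
    {"dx":2.0,"dy":2.0,"dz":0,"wx":0,"wy":0,"wz":-0.01,"fingers":70},
    {"dx":1.0,"dy":1.0,"dz":0,"wx":0,"wy":0,"wz":0,"fingers":70},
    {"dx":0,"dy":0,"dz":0,"wx":0,"wy":0,"wz":0,"fingers":70}
  ]
}}

```text
t: 1.4
tool_pos: [0.4535, -0.2759, 0.2122]
orientation: [-3.128, -0.175, 0.006]
force: [0.3, -0.6, 0.2]
opening: 0.0675
```

```bash
python3 - <<'E'
from h import *
st=robot.read_state();print(st['tool_pos'],st['orientation'])
np.save('w1st.npy',np.r_[st['tool_pos'],st['orientation']])
save('wrist','w1.png')
C=cam('wrist',st)
print(proj(C,[[.4525,-.279,.122],[.4525,-.279,.07]]))
E
```

```text
[ 0.45348555 -0.27589974  0.21215124] [-3.12812194 -0.17458108  0.00611439]
[[324.89751695 252.56468214]
 [324.23040408 231.90659129]]
```

View pics/w1.png

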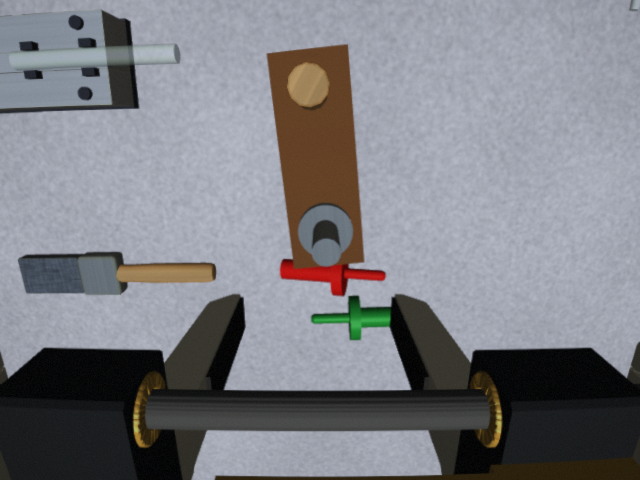

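```bash
python3 - <<'E'
from h import *
im=save('scene','s1.png')
cv2.imwrite('pics/s1c.png',cv2.resize(im[80:260,200:380,::-1],None,fx=3,fy=3,interpolation=2))
C=cam('wrist',robot.read_state())
for p in [(326,244),(326,205)]:print(back(C,p,.122),back(C,p,.07))
for p in [(330,270),(360,317)]:print(back(C,p,0.02))
E
```

```text
[ 0.45717331 -0.28074605  0.122     ] [ 0.44105372 -0.28334138  0.07      ]
[ 0.4837257  -0.27764777  0.122     ] [ 0.47298341 -0.27961564  0.07      ]
[ 0.39995249 -0.2927034   0.02      ]
[ 0.35320733 -0.32861837  0.02      ]
```

View pics/s1c.png

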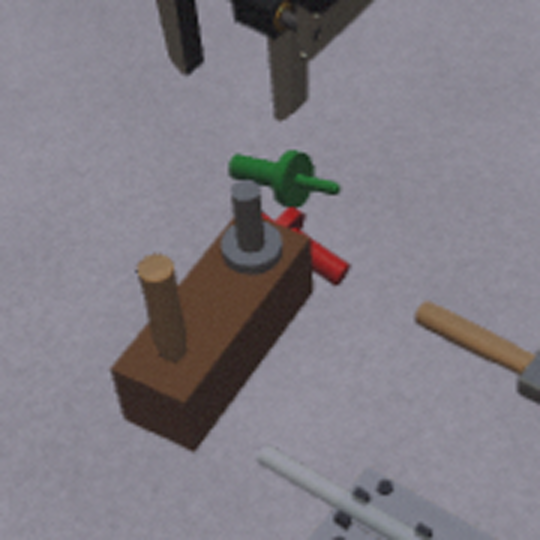

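```bash
python3 - <<'E'
import cv2
im=cv2.imread('pics/w1.png')
cv2.imwrite('pics/w1c.png',cv2.resize(im[190:280,280:370],None,fx=6,fy=6,interpolation=2))
E
```

```text
(no output)
```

View pics/w1c.png

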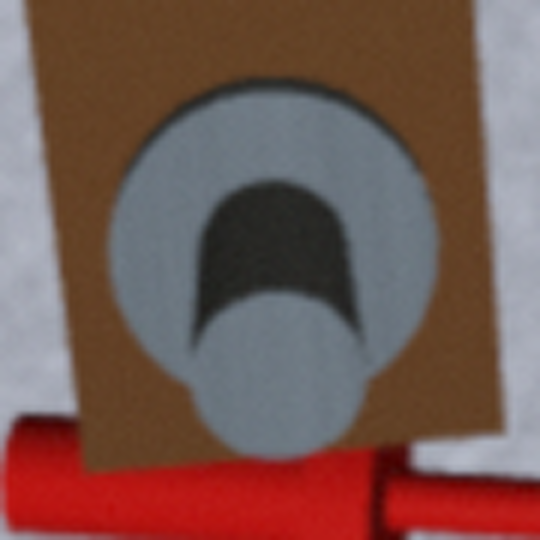

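>>> {"method": "send_rows", "body": {
  "series": [
    {"dx":0,"dy":-0.35,"dz":-1.5,"wx":0,"wy":0,"wz":0,"fingers":70},
    {"dx":0,"dy":0,"dz":-2.5,"wx":0,"wy":0,"wz":0,"fingers":70},
    {"dx":0,"dy":0,"dz":-2.5,"wx":0,"wy":0,"wz":0,"fingers":70},
    {"dx":0,"dy":0,"dz":-2.0,"wx":0,"wy":0,"wz":0,"fingers":70},
    {"dx":0,"dy":0,"dz":0,"wx":0,"wy":0,"wz":0,"fingers":70}
  ]
}}

```text
t: 1.92
tool_pos: [0.4487, -0.2875, 0.1265]
orientation: [-3.135, -0.167, 0.004]
force: [-0.1, 0.5, -1.0]
opening: 0.0675
```

>>> {"method": "send_rows", "body": {
  "series": [
    {"dx":0.45,"dy":0.8,"dz":0,"wx":0,"wy":0,"wz":0,"fingers":70},
    {"dx":0,"dy":0,"dz":0,"wx":0,"wy":0,"wz":0,"fingers":70},
    {"dx":0,"dy":0,"dz":0,"wx":0,"wy":0,"wz":0,"fingers":70}
  ]
}}

```text
t: 2.17
tool_pos: [0.4516, -0.2811, 0.1276]
orientation: [-3.135, -0.162, 0.006]
force: [-0.5, -1.0, -0.5]
opening: 0.0674
```

>>> {"method": "send_rows", "body": {
  "series": [
    {"dx":0.2,"dy":0.2,"dz":-1.2,"wx":0,"wy":0,"wz":0,"fingers":70},
    {"dx":0.05,"dy":0.05,"dz":-1.2,"wx":0,"wy":0,"wz":0,"fingers":70},
    {"dx":0.05,"dy":0.05,"dz":-1.2,"wx":0,"wy":0,"wz":0,"fingers":70},
    {"dx":0,"dy":0,"dz":-0.6,"wx":0,"wy":0,"wz":0,"fingers":70},
    {"dx":0,"dy":0,"dz":0,"wx":0,"wy":0,"wz":0,"fingers":70},
    {"dx":0,"dy":0,"dz":0,"wx":0,"wy":0,"wz":0,"fingers":70}
  ]
}}

```text
t: 2.67
tool_pos: [0.4569, -0.2791, 0.085]
orientation: [3.136, 0.163, 0.001]
force: [-0.2, 1.0, 0.2]
opening: 0.0674
```

>>> {"method": "send_rows", "body": {
  "series": [
    {"dx":-0.3,"dy":0,"dz":-0.4,"wx":0,"wy":0,"wz":0,"fingers":70},
    {"dx":0,"dy":0,"dz":0,"wx":0,"wy":0,"wz":0,"fingers":70},
    {"dx":0,"dy":0,"dz":0,"wx":0,"wy":0,"wz":0,"fingers":70}
  ]
}}

```text
t: 2.92
tool_pos: [0.4535, -0.279, 0.0805]
orientation: [3.136, 0.164, 0.0]
force: [0.1, 0.1, -0.0]
opening: 0.0673
```

```bash
cat >> h.py <<'E'
def stat():
    s=robot.read_state(); M=R.from_rotvec(s['orientation']).as_matrix()
    print('t',round(s['t'],2),'p',s['tool_pos'].round(4),'z',M[:,2].round(4),'yaw',round(float(np.arctan2(M[1,0],M[0,0])),4),'F',s['force'].round(1),'M',s['wrist_torque'].round(2),'op',round(s['opening'],4)); return s
E
python3 - <<'E'
from h import *
s=stat()
save('wrist','w2.png')
s=stat()
E
```

```text
t 2.92 p [ 0.4535 -0.279   0.0805] z [ 2.e-04 -1.e-03 -1.e+00] yaw 0.1043 F [ 0.1  0.1 -0. ] M [ 0.01  0.01 -0.  ] op 0.0673
t 2.97 p [ 0.4534 -0.2789  0.0804] z [ 0.e+00 -8.e-04 -1.e+00] yaw 0.1042 F [ 0.  -0.  -1.1] M [ 0.04  0.07 -0.  ] op 0.0678
```

View pics/w2.png

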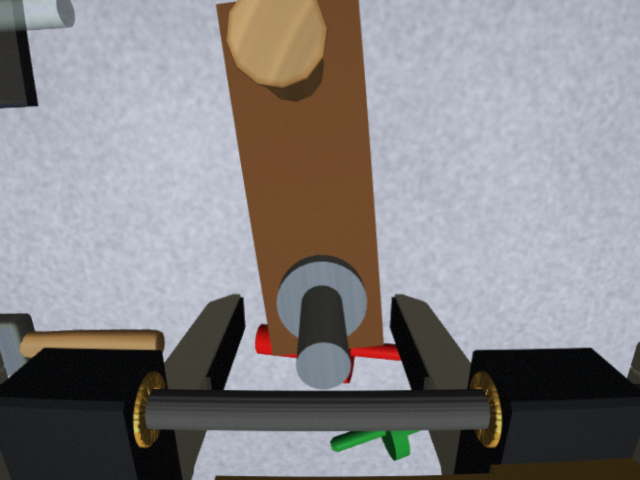

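>>> {"method": "send_rows", "body": {
  "series": [
    {"dx":0,"dy":0,"dz":0,"wx":0,"wy":0,"wz":0,"fingers":255},
    {"dx":0,"dy":0,"dz":0,"wx":0,"wy":0,"wz":0,"fingers":255},
    {"dx":0,"dy":0,"dz":0,"wx":0,"wy":0,"wz":0,"fingers":255},
    {"dx":0,"dy":0,"dz":0,"wx":0,"wy":0,"wz":0,"fingers":255},
    {"dx":0,"dy":0,"dz":0,"wx":0,"wy":0,"wz":0,"fingers":255},
    {"dx":0,"dy":0,"dz":0,"wx":0,"wy":0,"wz":0,"fingers":255}
  ],
  "newtons": 40
}}

```text
t: 3.47
tool_pos: [0.4542, -0.2797, 0.0819]
orientation: [3.135, 0.163, 0.003]
force: [0.3, -0.5, -0.3]
opening: 0.0322
```

```bash
python3 - <<'E'
from h import *
s=stat()
E
```

```text
t 3.47 p [ 0.4542 -0.2797  0.0819] z [ 0.0022 -0.0025 -1.    ] yaw 0.1041 F [ 0.3 -0.5 -0.3] M [-0.   -0.01  0.04] op 0.0322
```

>>> {"method": "send_rows", "body": {
  "series": [
    {"dx":0,"dy":0,"dz":0,"wx":0,"wy":0,"wz":0,"fingers":255},
    {"dx":0,"dy":0,"dz":0,"wx":0,"wy":0,"wz":0,"fingers":255},
    {"dx":0,"dy":0,"dz":0,"wx":0,"wy":0,"wz":0,"fingers":255},
    {"dx":0,"dy":0,"dz":0,"wx":0,"wy":0,"wz":0,"fingers":255}
  ],
  "newtons": 40
}}

```text
t: 3.8
tool_pos: [0.4544, -0.2799, 0.0821]
orientation: [3.134, 0.163, 0.004]
force: [0.2, 0.2, 0.2]
opening: 0.0191
```

```bash
python3 - <<'E'
from h import *
s=stat()
E
```

```text
t 3.8 p [ 0.4544 -0.2799  0.0821] z [ 0.0026 -0.0029 -1.    ] yaw 0.1041 F [0.2 0.2 0.2] M [ 0.07 -0.02  0.  ] op 0.0191
```

>>> {"method": "send_rows", "body": {
  "series": [
    {"dx":0,"dy":0,"dz":0.6,"wx":0,"wy":0,"wz":0,"fingers":255},
    {"dx":0,"dy":0,"dz":1.0,"wx":0,"wy":0,"wz":0,"fingers":255},
    {"dx":0,"dy":0,"dz":1.2,"wx":0,"wy":0,"wz":0,"fingers":255},
    {"dx":0,"dy":0,"dz":1.2,"wx":0,"wy":0,"wz":0,"fingers":255},
    {"dx":0,"dy":0,"dz":1.2,"wx":0,"wy":0,"wz":0,"fingers":255},
    {"dx":0,"dy":0,"dz":2,"wx":0,"wy":0,"wz":0,"fingers":255},
    {"dx":0,"dy":0,"dz":2.5,"wx":0,"wy":0,"wz":0,"fingers":255},
    {"dx":0,"dy":0,"dz":2.5,"wx":0,"wy":0,"wz":0,"fingers":255},
    {"dx":0,"dy":0,"dz":2.5,"wx":0,"wy":0,"wz":0,"fingers":255},
    {"dx":0,"dy":0,"dz":1.5,"wx":0,"wy":0,"wz":0,"fingers":255},
    {"dx":0,"dy":0,"dz":0,"wx":0,"wy":0,"wz":0,"fingers":255}
  ]
}}

```text
t: 4.72
tool_pos: [0.4513, -0.2767, 0.2601]
orientation: [3.137, 0.164, 0.003]
force: [1.0, -0.4, -2.9]
opening: 0.0192
```

```bash
python3 - <<'E'
from h import *
s=stat()
save('wrist','w3.png')
E
```

```text
t 4.72 p [ 0.4513 -0.2767  0.2601] z [ 1.6e-03 -6.0e-04 -1.0e+00] yaw 0.1045 F [ 1.  -0.4 -2.9] M [-0.01 -0.07  0.01] op 0.0192
```

View pics/w3.png

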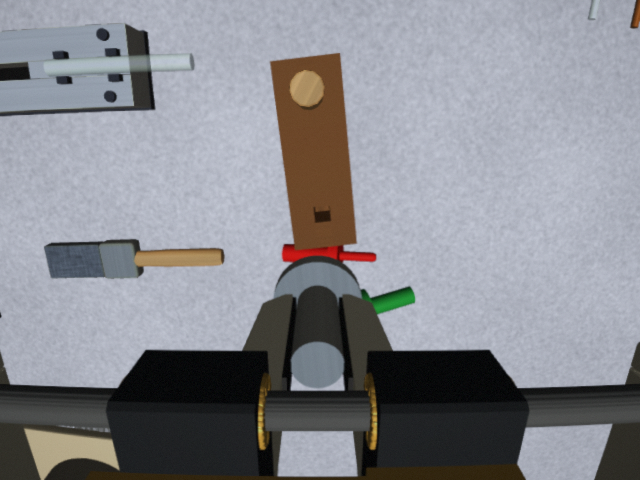

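```bash
python3 - <<'E'
import cv2
im=cv2.imread('pics/w3.png')
cv2.imwrite('pics/w3c.png',cv2.resize(im[245:395,255:380],None,fx=4,fy=4,interpolation=2))
from h import *
C=cam('wrist',{'orientation':np.zeros(3),'tool_pos':np.zeros(3)})
th=np.linspace(0,2*np.pi,13)[:-1]
for dx in(-.002,0,.002):print(dx,proj(C,[[dx,0,-.040],[dx,0,.012]]).round(1).tolist())
e=proj(C,np.c_[.010*np.cos(th),.010*np.sin(th),-.04+0*th]);print('top v',e[:,1].min(),e[:,1].max(),e[:,0].min(),e[:,0].max())
e=proj(C,np.c_[.022*np.cos(th),.022*np.sin(th),.012+0*th]);print('col v',e[:,1].min(),e[:,1].max(),e[:,0].min(),e[:,0].max())
E
```

```text
-0.002 [[321.4, 365.8], [320.3, 304.4]]
0 [[321.4, 361.2], [320.3, 300.7]]
0.002 [[321.4, 356.6], [320.3, 297.0]]
top v 337.4258653565051 383.90379933229934 294.29028746266584 348.47389207251075
col v 258.4907659794206 339.9983019971614 275.5598431820968 364.95128926387054
```

View pics/w3c.png

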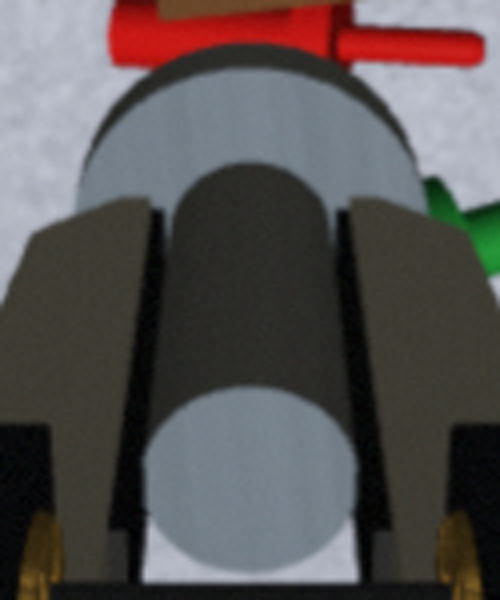

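>>> {"method": "send_rows", "body": {
  "series": [
    {"dx":0.5,"dy":1.2,"dz":0,"wx":0,"wy":0,"wz":0,"fingers":255},
    {"dx":0.9,"dy":2.4,"dz":0,"wx":0,"wy":0,"wz":0,"fingers":255},
    {"dx":0.9,"dy":2.5,"dz":0,"wx":0,"wy":0,"wz":0,"fingers":255},
    {"dx":0.9,"dy":2.5,"dz":0,"wx":0,"wy":0,"wz":0,"fingers":255},
    {"dx":0.9,"dy":2.5,"dz":0,"wx":0,"wy":0,"wz":0,"fingers":255},
    {"dx":0.9,"dy":2.5,"dz":0,"wx":0,"wy":0,"wz":0,"fingers":255},
    {"dx":0.9,"dy":2.5,"dz":0,"wx":0,"wy":0,"wz":0,"fingers":255},
    {"dx":0.9,"dy":2.5,"dz":0,"wx":0,"wy":0,"wz":0,"fingers":255},
    {"dx":0.9,"dy":2.5,"dz":0,"wx":0,"wy":0,"wz":0,"fingers":255},
    {"dx":0.9,"dy":2.5,"dz":0,"wx":0,"wy":0,"wz":0,"fingers":255},
    {"dx":0.9,"dy":2.5,"dz":0,"wx":0,"wy":0,"wz":0,"fingers":255},
    {"dx":0.5,"dy":1.2,"dz":0,"wx":0,"wy":0,"wz":0,"fingers":255},
    {"dx":0,"dy":0,"dz":0,"wx":0,"wy":0,"wz":0,"fingers":255},
    {"dx":0,"dy":0,"dz":0,"wx":0,"wy":0,"wz":0,"fingers":255}
  ]
}}

```text
t: 5.93
tool_pos: [0.5423, 0.0225, 0.2377]
orientation: [-3.123, -0.162, 0.046]
force: [-0.5, 0.4, -2.1]
opening: 0.0191
```

```bash
python3 - <<'E'
from h import *
s=stat()
E
```

```text
t 5.93 p [0.5423 0.0225 0.2377] z [-0.03    0.0121 -0.9995] yaw 0.1041 F [-0.5  0.4 -2.1] M [-0.03 -0.02  0.  ] op 0.0191
```

>>> {"method": "send_rows", "body": {
  "series": [
    {"dx":0.7,"dy":-0.2,"dz":-1.0,"wx":-0.006,"wy":-0.015,"wz":0,"fingers":255},
    {"dx":0.7,"dy":-0.2,"dz":-1.5,"wx":-0.006,"wy":-0.015,"wz":0,"fingers":255},
    {"dx":0,"dy":0,"dz":-1.5,"wx":0,"wy":0,"wz":0,"fingers":255},
    {"dx":0,"dy":0,"dz":-1.0,"wx":0,"wy":0,"wz":0,"fingers":255},
    {"dx":0,"dy":0,"dz":0,"wx":0,"wy":0,"wz":0,"fingers":255},
    {"dx":0,"dy":0,"dz":0,"wx":0,"wy":0,"wz":0,"fingers":255}
  ]
}}

```text
t: 6.43
tool_pos: [0.5525, 0.0164, 0.1816]
orientation: [3.137, 0.16, -0.01]
force: [-0.3, 0.1, -2.6]
opening: 0.0193
```

```bash
python3 - <<'E'
from h import *
s=stat()
E
```

```text
t 6.43 p [0.5525 0.0164 0.1816] z [-6.5e-03 -7.0e-04 -1.0e+00] yaw 0.1021 F [-0.3  0.1 -2.6] M [ 0.   -0.01 -0.  ] op 0.0193
```

>>> {"method": "send_rows", "body": {
  "series": [
    {"dx":0.35,"dy":0.1,"dz":-0.8,"wx":0,"wy":-0.006,"wz":0.008,"fingers":255},
    {"dx":0,"dy":0,"dz":-1,"wx":0,"wy":0,"wz":0,"fingers":255},
    {"dx":0,"dy":0,"dz":-0.8,"wx":0,"wy":0,"wz":0,"fingers":255},
    {"dx":0,"dy":0,"dz":0,"wx":0,"wy":0,"wz":0,"fingers":255},
    {"dx":0,"dy":0,"dz":0,"wx":0,"wy":0,"wz":0,"fingers":255}
  ]
}}

```text
t: 6.85
tool_pos: [0.5568, 0.0164, 0.1547]
orientation: [3.136, 0.172, 0.003]
force: [0.5, -0.6, -2.2]
opening: 0.0193
```

```bash
python3 - <<'E'
from h import *
s=stat()
np.save('w4.npy',np.r_[s['tool_pos'],s['orientation']])
save('wrist','w4.png')
E
```

```text
t 6.85 p [0.5568 0.0164 0.1547] z [ 1.9e-03 -9.0e-04 -1.0e+00] yaw 0.1094 F [ 0.5 -0.6 -2.2] M [ 0.03 -0.01 -0.03] op 0.0193
```

View pics/w4.png

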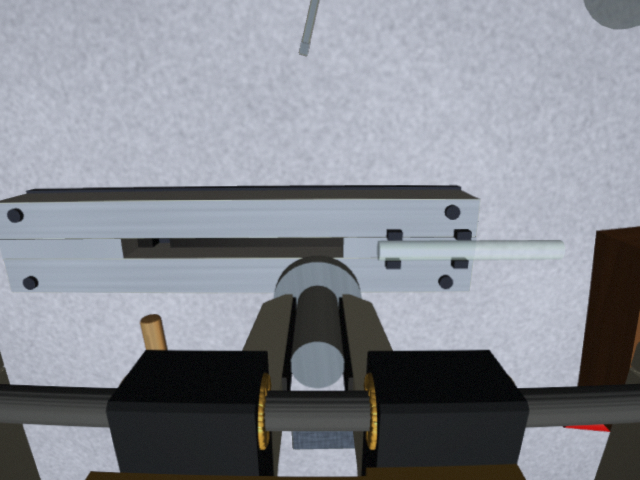

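```bash
python3 - <<'E'
import cv2
im=cv2.imread('pics/w4.png')
cv2.imwrite('pics/w4c.png',cv2.resize(im[225:270,110:250],None,fx=5.5,fy=5.5,interpolation=2))
cv2.imwrite('pics/w4d.png',cv2.resize(im[225:270,270:400],None,fx=5.5,fy=5.5,interpolation=2))
E
```

```text
(no output)
```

View pics/w4c.png

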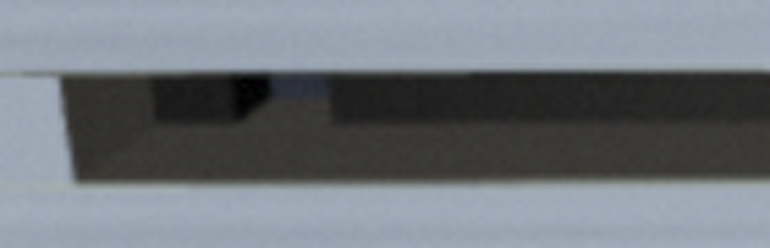

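View pics/w4d.png

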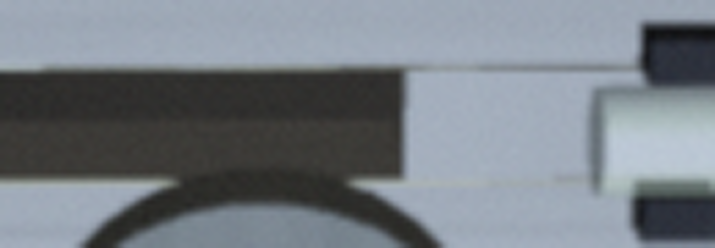

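```bash
python3 - <<'E'
from h import *
from fit import W,least_squares
a=np.load('w4.npy');st={'tool_pos':a[:3],'orientation':a[3:]}
C=cam('wrist',st)
z=lambda x,y,x0,f=5.5:((x+.5)/f-.5+x0,(y+.5)/f-.5+225)
sc=[[.0075,.08,.05],[-.0075,.08,.05],[.0075,-.08,.05],[-.0075,-.08,.05]]
px=np.array([z(60,75,110),z(76,181,110),z(403,69,270),z(402,179,270)])
bc=[[-.037,.175,.05],[.037,-.175,.05],[-.037,-.175,.05]]
q=least_squares(lambda p:(proj(C,W(p,sc))-px).ravel(),[.5476,.078,.11]);print(q.x,q.fun.reshape(-1,2).round(1).tolist())
b=q.x
for u in(237,332):
    P=back(C,z(u,95,110),.024)[:2]-b[:2]; c,s=np.cos(b[2]),np.sin(b[2]); print('notch local',c*P[0]+s*P[1],-s*P[0]+c*P[1])
# pin in tool -> world
M=R.from_rotvec(a[3:]).as_matrix(); P=a[:3]+M@np.array([-.0018,-.0016,.06]); d=P[:2]-b[:2]
print('foot',P,'local',c*d[0]+s*d[1],-s*d[0]+c*d[1])
E
```

```text
both [0.5476 0.0779 0.1109] rms px 0.86
[[-0.7, -1.4], [-1.0, 0.6], [-0.1, 1.1], [0.9, -1.5], [-0.4, -0.6], [-0.5, -0.1], [-0.1, -0.2], [-0.0, 0.1], [-1.6, -1.1], [1.6, -1.9], [0.1, 1.1], [-0.0, -1.0], [-0.8, -0.4], [0.1, -0.4], [-0.1, 0.4]]
top [0.5472 0.0774 0.1131] rms px 0.7
scene [0.548  0.0784 0.1093] rms px 0.93
both [ 0.5026 -0.2684  0.2146] rms px 0.9
[[-1.8, 0.3], [-0.8, -0.1], [-0.5, 0.7], [0.5, 0.4], [-0.7, -0.5], [-2.2, 0.1], [-0.1, -0.8]]
top [ 0.5034 -0.2697  0.2025] rms px 0.45
scene [ 0.5021 -0.2666  0.229 ] rms px 0.56
holes [[ 0.45135116 -0.27961347  0.06      ]
 [ 0.55394241 -0.25725199  0.06      ]]
collar top cam [ 0.45263261 -0.28072075  0.07      ] scene collar [ 0.45408325 -0.27668742  0.07      ] scene top [ 0.45258521 -0.27823631  0.122     ]
slot start [[0.55449228 0.01631488 0.05      ]
 [0.5454135  0.09781075 0.05      ]
 [0.53877049 0.15744187 0.05      ]]
[0.54807392 0.07883587 0.11158709] [[-0.1, -0.2], [-0.0, 0.2], [0.1, -0.0], [-0.0, 0.0]]
notch local -0.0032718045750763404 0.06780072199639349
notch local -0.0033294375157146474 0.05394407441097755
foot [0.55493045 0.01773993 0.09466105] local 1.0510276078496902e-05 -0.06147947168634842
```

>>> {"method": "send_rows", "body": {
  "series": [
    {"dx":0,"dy":0,"dz":-0.8,"wx":0,"wy":0.001,"wz":0,"fingers":255},
    {"dx":0,"dy":0,"dz":-1,"wx":0,"wy":0,"wz":0,"fingers":255},
    {"dx":0,"dy":0,"dz":-1,"wx":0,"wy":0,"wz":0,"fingers":255},
    {"dx":0,"dy":0,"dz":-0.6,"wx":0,"wy":0,"wz":0,"fingers":255},
    {"dx":0,"dy":0,"dz":0,"wx":0,"wy":0,"wz":0,"fingers":255},
    {"dx":0,"dy":0,"dz":0,"wx":0,"wy":0,"wz":0,"fingers":255}
  ]
}}

```text
t: 7.4
tool_pos: [0.5568, 0.0166, 0.1173]
orientation: [3.136, 0.172, 0.002]
force: [0.6, -0.0, -3.3]
opening: 0.0198
```

```bash
cat >> h.py <<'E'
B=np.array([.54807392,.07883587,.11158709])
def foot(s):
    M=R.from_rotvec(s['orientation']).as_matrix(); P=s['tool_pos']+M@np.array([-.0018,-.0016,.06]); d=P[:2]-B[:2]; c,q=np.cos(B[2]),np.sin(B[2])
    print('foot local mm',(1e3*np.array([c*d[0]+q*d[1],-q*d[0]+c*d[1],P[2]])).round(2))
E
python3 - <<'E'
from h import *
foot(stat())
E
```

```text
t 7.4 p [0.5568 0.0166 0.1173] z [ 1.3e-03 -9.0e-04 -1.0e+00] yaw 0.1097 F [ 0.6 -0.  -3.3] M [ 0.01 -0.05 -0.  ] op 0.0198
foot local mm [ 3.000e-02 -6.130e+01  5.734e+01]
```

>>> {"method": "send_rows", "body": {
  "series": [
    {"dx":0,"dy":0,"dz":-0.5,"wx":0,"wy":0,"wz":0,"fingers":255},
    {"dx":0,"dy":0,"dz":-0.7,"wx":0,"wy":0,"wz":0,"fingers":255},
    {"dx":0,"dy":0,"dz":-0.7,"wx":0,"wy":0,"wz":0,"fingers":255},
    {"dx":0,"dy":0,"dz":-0.5,"wx":0,"wy":0,"wz":0,"fingers":255},
    {"dx":0,"dy":0,"dz":0,"wx":0,"wy":0,"wz":0,"fingers":255},
    {"dx":0,"dy":0,"dz":0,"wx":0,"wy":0,"wz":0,"fingers":255}
  ]
}}

```text
t: 7.9
tool_pos: [0.5569, 0.0166, 0.0909]
orientation: [3.136, 0.172, 0.002]
force: [0.2, -0.7, -2.5]
opening: 0.0192
```

```bash
python3 - <<'E'
from h import *
foot(stat())
E
```

```text
t 7.9 p [0.5569 0.0166 0.0909] z [ 1.6e-03 -9.0e-04 -1.0e+00] yaw 0.1097 F [ 0.2 -0.7 -2.5] M [-0.01 -0.04  0.03] op 0.0192
foot local mm [  0.16 -61.3   30.92]
```

Entered the slot freely. Creep to the floor.

>>> {"method": "send_rows", "body": {
  "series": [
    {"dx":0,"dy":0,"dz":-0.15,"wx":0,"wy":0,"wz":0,"fingers":255},
    {"dx":0,"dy":0,"dz":-0.15,"wx":0,"wy":0,"wz":0,"fingers":255},
    {"dx":0,"dy":0,"dz":-0.15,"wx":0,"wy":0,"wz":0,"fingers":255},
    {"dx":0,"dy":0,"dz":0,"wx":0,"wy":0,"wz":0,"fingers":255}
  ]
}}

```text
t: 8.23
tool_pos: [0.5573, 0.0166, 0.0866]
orientation: [3.136, 0.172, 0.004]
force: [-0.5, 0.2, -2.5]
opening: 0.0192
```

>>> {"method": "send_rows", "body": {
  "series": [
    {"dx":0,"dy":0,"dz":-0.06,"wx":0,"wy":0,"wz":0,"fingers":255},
    {"dx":0,"dy":0,"dz":-0.06,"wx":0,"wy":0,"wz":0,"fingers":255}
  ]
}}

```text
t: 8.4
tool_pos: [0.5577, 0.0165, 0.0857]
orientation: [3.136, 0.172, 0.005]
force: [-0.4, 0.4, -2.2]
opening: 0.0194
```

>>> {"method": "send_rows", "body": {
  "series": [
    {"dx":-0.08,"dy":0,"dz":-0.06,"wx":0,"wy":0.003,"wz":0,"fingers":255},
    {"dx":0,"dy":0,"dz":-0.05,"wx":0,"wy":0,"wz":0,"fingers":255}
  ]
}}

```text
t: 8.57
tool_pos: [0.557, 0.0165, 0.0848]
orientation: [3.136, 0.172, 0.001]
force: [1.6, -0.5, -1.0]
opening: 0.0194
```

```bash
python3 - <<'E'
from h import *
foot(stat())
E
```

```text
t 8.57 p [0.557  0.0165 0.0848] z [ 5.0e-04 -1.1e-03 -1.0e+00] yaw 0.1097 F [ 1.6 -0.5 -1. ] M [-0.03 -0.    0.03] op 0.0194
foot local mm [  0.16 -61.39  24.8 ]
```

>>> {"method": "send_rows", "body": {
  "series": [
    {"dx":0,"dy":0,"dz":-0.06,"wx":0,"wy":0,"wz":0,"fingers":255},
    {"dx":0,"dy":0,"dz":-0.06,"wx":0,"wy":0,"wz":0,"fingers":255}
  ]
}}

```text
t: 8.73
tool_pos: [0.5572, 0.0165, 0.0839]
orientation: [3.136, 0.172, 0.001]
force: [-1.5, 0.2, 1.8]
opening: 0.0197
```

>>> {"method": "send_rows", "body": {
  "series": [
    {"dx":0,"dy":0,"dz":-0.06,"wx":0,"wy":0,"wz":0,"fingers":255},
    {"dx":0,"dy":0,"dz":-0.06,"wx":0,"wy":0,"wz":0,"fingers":255}
  ]
}}

```text
t: 8.9
tool_pos: [0.5575, 0.0166, 0.0838]
orientation: [3.136, 0.172, 0.002]
force: [-3.4, 0.2, 4.8]
opening: 0.0195
```

>>> {"method": "send_rows", "body": {
  "series": [
    {"dx":-0.05,"dy":0.1,"dz":-0.03,"wx":0,"wy":0,"wz":0,"fingers":255},
    {"dx":-0.02,"dy":0.2,"dz":-0.03,"wx":0,"wy":0,"wz":0,"fingers":255},
    {"dx":-0.03,"dy":0.3,"dz":-0.03,"wx":0,"wy":0,"wz":0,"fingers":255},
    {"dx":-0.03,"dy":0.3,"dz":-0.03,"wx":0,"wy":0,"wz":0,"fingers":255}
  ]
}}

```text
t: 9.23
tool_pos: [0.5577, 0.0241, 0.0839]
orientation: [3.133, 0.171, 0.008]
force: [-0.4, -2.5, 2.8]
opening: 0.0196
```

```bash
python3 - <<'E'
from h import *
foot(stat())
E
```

```text
t 9.23 p [0.5577 0.0241 0.0839] z [ 0.005  -0.0039 -1.    ] yaw 0.1088 F [-0.4 -2.5  2.8] M [-0.72  0.05  0.02] op 0.0196
foot local mm [  1.99 -54.1   23.88]
```

>>> {"method": "send_rows", "body": {
  "series": [
    {"dx":-0.12,"dy":0.3,"dz":-0.03,"wx":0.002,"wy":0.003,"wz":0,"fingers":255},
    {"dx":-0.12,"dy":0.3,"dz":-0.03,"wx":0.002,"wy":0.003,"wz":0,"fingers":255},
    {"dx":-0.06,"dy":0.3,"dz":-0.03,"wx":0.001,"wy":0.001,"wz":0,"fingers":255},
    {"dx":-0.05,"dy":0.3,"dz":-0.03,"wx":0.001,"wy":0.001,"wz":0,"fingers":255}
  ]
}}

```text
t: 9.57
tool_pos: [0.5557, 0.0368, 0.0839]
orientation: [-3.136, -0.171, -0.001]
force: [-1.2, -3.6, 3.3]
opening: 0.0192
```

```bash
python3 - <<'E'
from h import *
foot(stat())
E
```

```text
t 9.57 p [0.5557 0.0368 0.0839] z [ 3.0e-04  1.2e-03 -1.0e+00] yaw 0.1089 F [-1.2 -3.6  3.3] M [-0.91 -0.06 -0.01] op 0.0192
foot local mm [  1.1  -40.91  23.9 ]
```

>>> {"method": "send_rows", "body": {
  "series": [
    {"dx":-0.08,"dy":0.3,"dz":-0.03,"wx":0,"wy":0.001,"wz":0,"fingers":255},
    {"dx":-0.07,"dy":0.3,"dz":-0.03,"wx":0,"wy":0.001,"wz":0,"fingers":255},
    {"dx":-0.06,"dy":0.3,"dz":-0.03,"wx":0,"wy":0.001,"wz":0,"fingers":255},
    {"dx":-0.06,"dy":0.3,"dz":-0.03,"wx":0,"wy":0.001,"wz":0,"fingers":255},
    {"dx":-0.06,"dy":0.3,"dz":-0.03,"wx":0,"wy":0.001,"wz":0,"fingers":255}
  ]
}}

```text
t: 9.98
tool_pos: [0.5535, 0.0527, 0.0838]
orientation: [3.137, 0.171, -0.003]
force: [1.2, -5.1, 5.7]
opening: 0.019
```

```bash
python3 - <<'E'
from h import *
foot(stat())
E
```

```text
t 9.98 p [0.5535 0.0527 0.0838] z [-2.e-03 -3.e-04 -1.e+00] yaw 0.1089 F [ 1.2 -5.1  5.7] M [-1.15 -0.07  0.  ] op 0.019
foot local mm [  0.59 -25.03  23.83]
```

>>> {"method": "send_rows", "body": {
  "series": [
    {"dx":-0.06,"dy":0.3,"dz":-0.02,"wx":0,"wy":-0.001,"wz":0,"fingers":255},
    {"dx":-0.05,"dy":0.3,"dz":-0.02,"wx":0,"wy":-0.001,"wz":0,"fingers":255},
    {"dx":-0.05,"dy":0.3,"dz":-0.025,"wx":0,"wy":0,"wz":0,"fingers":255},
    {"dx":-0.05,"dy":0.3,"dz":-0.025,"wx":0,"wy":0,"wz":0,"fingers":255},
    {"dx":-0.05,"dy":0.3,"dz":-0.025,"wx":0,"wy":0,"wz":0,"fingers":255}
  ]
}}

```text
t: 10.4
tool_pos: [0.5516, 0.0684, 0.0838]
orientation: [3.135, 0.171, 0.004]
force: [0.8, -5.4, 5.5]
opening: 0.0191
```

```bash
python3 - <<'E'
from h import *
foot(stat())
E
```

```text
t 10.4 p [0.5516 0.0684 0.0838] z [ 0.0024 -0.0019 -1.    ] yaw 0.109 F [ 0.8 -5.4  5.5] M [-1.25 -0.11 -0.05] op 0.0191
foot local mm [ 0.72 -9.26 23.8 ]
```

>>> {"method": "send_rows", "body": {
  "series": [
    {"dx":-0.06,"dy":0.3,"dz":-0.02,"wx":0.001,"wy":0.001,"wz":0,"fingers":255},
    {"dx":-0.06,"dy":0.3,"dz":-0.02,"wx":0.001,"wy":0.001,"wz":0,"fingers":255},
    {"dx":-0.05,"dy":0.3,"dz":-0.02,"wx":0,"wy":0,"wz":0,"fingers":255},
    {"dx":-0.05,"dy":0.3,"dz":-0.02,"wx":0,"wy":0,"wz":0,"fingers":255},
    {"dx":-0.05,"dy":0.3,"dz":-0.02,"wx":0,"wy":0,"wz":0,"fingers":255}
  ]
}}

```text
t: 10.82
tool_pos: [0.5494, 0.0844, 0.0838]
orientation: [3.136, 0.171, 0.004]
force: [0.2, -5.4, 4.9]
opening: 0.0195
```

```bash
python3 - <<'E'
from h import *
foot(stat())
E
```

```text
t 10.82 p [0.5494 0.0844 0.0838] z [ 0.0024 -0.0011 -1.    ] yaw 0.1089 F [ 0.2 -5.4  4.9] M [-1.16 -0.12 -0.05] op 0.0195
foot local mm [ 0.29  6.86 23.81]
```

>>> {"method": "send_rows", "body": {
  "series": [
    {"dx":-0.05,"dy":0.3,"dz":-0.02,"wx":0,"wy":0.001,"wz":0,"fingers":255},
    {"dx":-0.05,"dy":0.3,"dz":-0.02,"wx":0,"wy":0.001,"wz":0,"fingers":255},
    {"dx":-0.05,"dy":0.3,"dz":-0.02,"wx":0,"wy":0,"wz":0,"fingers":255},
    {"dx":-0.05,"dy":0.3,"dz":-0.02,"wx":0,"wy":0,"wz":0,"fingers":255},
    {"dx":-0.05,"dy":0.3,"dz":-0.02,"wx":0,"wy":0,"wz":0,"fingers":255}
  ]
}}

```text
t: 11.23
tool_pos: [0.5473, 0.1001, 0.0838]
orientation: [3.134, 0.171, 0.003]
force: [0.1, -4.2, 6.1]
opening: 0.0194
```

```bash
python3 - <<'E'
from h import *
foot(stat())
E
```

```text
t 11.23 p [0.5473 0.1001 0.0838] z [ 0.0021 -0.0026 -1.    ] yaw 0.1088 F [ 0.1 -4.2  6.1] M [-1.15 -0.11 -0.  ] op 0.0194
foot local mm [-0.13 22.68 23.81]
```

>>> {"method": "send_rows", "body": {
  "series": [
    {"dx":-0.03,"dy":0.3,"dz":-0.015,"wx":0.001,"wy":0.001,"wz":0,"fingers":255},
    {"dx":-0.03,"dy":0.3,"dz":-0.015,"wx":0.001,"wy":0.001,"wz":0,"fingers":255},
    {"dx":-0.04,"dy":0.3,"dz":-0.015,"wx":0,"wy":0,"wz":0,"fingers":255},
    {"dx":-0.04,"dy":0.3,"dz":-0.015,"wx":0,"wy":0,"wz":0,"fingers":255},
    {"dx":-0.04,"dy":0.25,"dz":-0.015,"wx":0,"wy":0,"wz":0,"fingers":255},
    {"dx":-0.03,"dy":0.2,"dz":-0.015,"wx":0,"wy":0,"wz":0,"fingers":255}
  ]
}}

```text
t: 11.73
tool_pos: [0.5451, 0.1177, 0.0838]
orientation: [3.135, 0.171, 0.002]
force: [0.2, -5.7, 4.8]
opening: 0.0193
```

```bash
python3 - <<'E'
from h import *
foot(stat())
E
```

```text
t 11.73 p [0.5451 0.1177 0.0838] z [ 0.0011 -0.0023 -1.    ] yaw 0.1089 F [ 0.2 -5.7  4.8] M [-1.21 -0.16 -0.06] op 0.0193
foot local mm [-0.41 40.37 23.84]
```

>>> {"method": "send_rows", "body": {
  "series": [
    {"dx":-0.01,"dy":0.2,"dz":-0.015,"wx":0.001,"wy":0,"wz":0,"fingers":255},
    {"dx":-0.02,"dy":0.2,"dz":-0.015,"wx":0.001,"wy":0,"wz":0,"fingers":255},
    {"dx":-0.02,"dy":0.2,"dz":-0.015,"wx":0,"wy":0,"wz":0,"fingers":255},
    {"dx":-0.02,"dy":0.2,"dz":-0.015,"wx":0,"wy":0,"wz":0,"fingers":255}
  ]
}}

```text
t: 12.07
tool_pos: [0.5442, 0.1261, 0.0838]
orientation: [3.135, 0.171, 0.002]
force: [0.0, -5.0, 5.4]
opening: 0.0194
```

```bash
python3 - <<'E'
from h import *
foot(stat())
E
```

```text
t 12.07 p [0.5442 0.1261 0.0838] z [ 0.0014 -0.0017 -1.    ] yaw 0.1091 F [ 0.  -5.   5.4] M [-1.23 -0.1  -0.  ] op 0.0194
foot local mm [-0.35 48.86 23.79]
```

>>> {"method": "send_rows", "body": {
  "series": [
    {"dx":-0.01,"dy":0.15,"dz":-0.015,"wx":0.001,"wy":0,"wz":0,"fingers":255},
    {"dx":-0.01,"dy":0.15,"dz":-0.015,"wx":0,"wy":0,"wz":0,"fingers":255},
    {"dx":-0.02,"dy":0.15,"dz":-0.015,"wx":0,"wy":0,"wz":0,"fingers":255}
  ]
}}

```text
t: 12.32
tool_pos: [0.5436, 0.1309, 0.0838]
orientation: [3.135, 0.171, 0.003]
force: [0.8, -3.8, 4.9]
opening: 0.0196
```

>>> {"method": "send_rows", "body": {
  "series": [
    {"dx":-0.01,"dy":0.1,"dz":-0.02,"wx":0,"wy":0,"wz":0,"fingers":255},
    {"dx":-0.01,"dy":0.1,"dz":-0.02,"wx":0,"wy":0,"wz":0,"fingers":255}
  ]
}}

```text
t: 12.48
tool_pos: [0.5432, 0.1331, 0.0835]
orientation: [3.135, 0.172, 0.002]
force: [1.1, -5.3, 3.6]
opening: 0.0195
```

```bash
python3 - <<'E'
from h import *
foot(stat())
E
```

```text
t 12.48 p [0.5432 0.1331 0.0835] z [ 0.0016 -0.0021 -1.    ] yaw 0.1093 F [ 1.1 -5.3  3.6] M [-0.99 -0.19  0.03] op 0.0195
foot local mm [-0.54 55.97 23.48]
```

>>> {"method": "send_rows", "body": {
  "series": [
    {"dx":0,"dy":0.1,"dz":-0.02,"wx":0,"wy":0,"wz":0,"fingers":255},
    {"dx":0,"dy":0.1,"dz":-0.02,"wx":0,"wy":0,"wz":0,"fingers":255}
  ]
}}

```text
t: 12.65
tool_pos: [0.5417, 0.1363, 0.0818]
orientation: [3.136, 0.172, -0.002]
force: [-0.2, -0.4, -3.4]
opening: 0.0194
```

```bash
python3 - <<'E'
from h import *
foot(stat())
E
```

```text
t 12.65 p [0.5417 0.1363 0.0818] z [-1.2e-03 -7.0e-04 -1.0e+00] yaw 0.1094 F [-0.2 -0.4 -3.4] M [0.06 0.06 0.02] op 0.0194
foot local mm [-1.8  59.4  21.81]
```

>>> {"method": "send_rows", "body": {
  "series": [
    {"dx":0.08,"dy":0.05,"dz":-0.12,"wx":0,"wy":0,"wz":0,"fingers":255},
    {"dx":0,"dy":0,"dz":-0.12,"wx":0,"wy":0,"wz":0,"fingers":255},
    {"dx":0,"dy":0,"dz":-0.12,"wx":0,"wy":0,"wz":0,"fingers":255}
  ]
}}

```text
t: 12.9
tool_pos: [0.5401, 0.1388, 0.0752]
orientation: [-3.135, -0.173, 0.009]
force: [3.8, -0.2, -0.9]
opening: 0.0197
```

```bash
python3 - <<'E'
from h import *
foot(stat())
E
```

```text
t 12.9 p [0.5401 0.1388 0.0752] z [-0.006   0.0015 -1.    ] yaw 0.1102 F [ 3.8 -0.2 -0.9] M [-0.08 -0.68 -0.01] op 0.0197
foot local mm [-3.43 62.18 15.25]
```

>>> {"method": "send_rows", "body": {
  "series": [
    {"dx":0.25,"dy":-0.06,"dz":0,"wx":-0.001,"wy":-0.006,"wz":0,"fingers":255},
    {"dx":0.05,"dy":0,"dz":0,"wx":0,"wy":0,"wz":0,"fingers":255}
  ]
}}

```text
t: 13.07
tool_pos: [0.542, 0.1384, 0.0736]
orientation: [-3.136, -0.173, 0.004]
force: [0.3, -0.3, -2.1]
opening: 0.0193
```

```bash
python3 - <<'E'
from h import *
foot(stat())
E
```

```text
t 13.07 p [0.542  0.1384 0.0736] z [-2.3e-03  7.0e-04 -1.0e+00] yaw 0.1104 F [ 0.3 -0.3 -2.1] M [ 0.08  0.01 -0.04] op 0.0193
foot local mm [-1.32 61.57 13.62]
```

Free again; lower onto the collar.

>>> {"method": "send_rows", "body": {
  "series": [
    {"dx":0.06,"dy":0,"dz":-0.06,"wx":-0.001,"wy":-0.002,"wz":0,"fingers":255},
    {"dx":0.03,"dy":0,"dz":-0.06,"wx":0,"wy":0,"wz":0,"fingers":255},
    {"dx":0,"dy":0,"dz":-0.06,"wx":0,"wy":0,"wz":0,"fingers":255}
  ]
}}

```text
t: 13.32
tool_pos: [0.5424, 0.1384, 0.0721]
orientation: [3.136, 0.173, -0.003]
force: [-5.8, -0.3, 7.1]
opening: 0.0191
```

```bash
python3 - <<'E'
from h import *
foot(stat())
E
```

```text
t 13.32 p [0.5424 0.1384 0.0721] z [-1.7e-03 -4.0e-04 -1.0e+00] yaw 0.1104 F [-5.8 -0.3  7.1] M [-0.08  0.8   0.04] op 0.0191
foot local mm [-0.88 61.45 12.07]
```

>>> {"method": "send_rows", "body": {
  "series": [
    {"dx":-0.03,"dy":0,"dz":0.04,"wx":0,"wy":0,"wz":0,"fingers":150},
    {"dx":0,"dy":0,"dz":0,"wx":0,"wy":0,"wz":0,"fingers":120},
    {"dx":0,"dy":0,"dz":0,"wx":0,"wy":0,"wz":0,"fingers":90},
    {"dx":0,"dy":0,"dz":0,"wx":0,"wy":0,"wz":0,"fingers":60},
    {"dx":0,"dy":0,"dz":0,"wx":0,"wy":0,"wz":0,"fingers":60},
    {"dx":0,"dy":0,"dz":0,"wx":0,"wy":0,"wz":0,"fingers":60}
  ]
}}

```text
t: 13.82
tool_pos: [0.5437, 0.1386, 0.0742]
orientation: [-3.137, -0.173, -0.003]
force: [0.3, -0.4, -0.0]
opening: 0.055
```

```bash
python3 - <<'E'
from h import *
foot(stat()); save('wrist','w5.png')
E
```

```text
t 13.82 p [0.5437 0.1386 0.0742] z [ 1.9e-03  2.0e-04 -1.0e+00] yaw 0.11 F [ 0.3 -0.4 -0. ] M [0.   0.05 0.02] op 0.055
foot local mm [ 0.67 61.45 14.16]
```

View pics/w5.png

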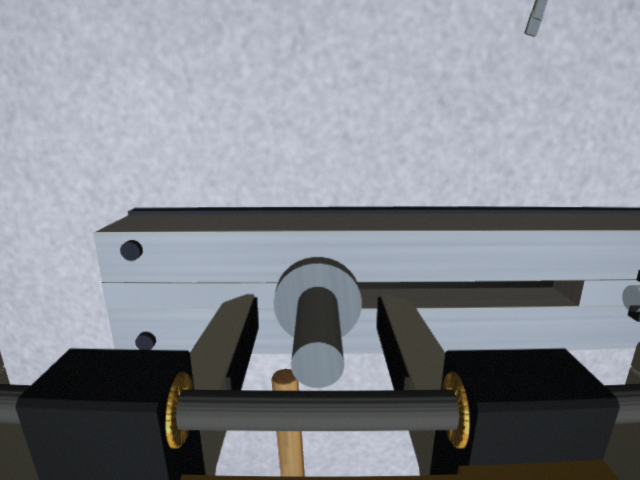

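>>> {"method": "send_rows", "body": {
  "series": [
    {"dx":0,"dy":0,"dz":0.5,"wx":0,"wy":0,"wz":0,"fingers":60},
    {"dx":0,"dy":0,"dz":1,"wx":0,"wy":0,"wz":0,"fingers":60},
    {"dx":0,"dy":0,"dz":1.5,"wx":0,"wy":0,"wz":0,"fingers":60},
    {"dx":0,"dy":0,"dz":1.5,"wx":0,"wy":0,"wz":0,"fingers":60},
    {"dx":0,"dy":0,"dz":2,"wx":0,"wy":0,"wz":0,"fingers":60},
    {"dx":0,"dy":0,"dz":2,"wx":0,"wy":0,"wz":0,"fingers":60},
    {"dx":0,"dy":0,"dz":2,"wx":0,"wy":0,"wz":0,"fingers":60},
    {"dx":0,"dy":0,"dz":1,"wx":0,"wy":0,"wz":0,"fingers":60},
    {"dx":0,"dy":0,"dz":0,"wx":0,"wy":0,"wz":0,"fingers":60},
    {"dx":0,"dy":0,"dz":0,"wx":0,"wy":0,"wz":0,"fingers":60}
  ]
}}

```text
t: 14.7
tool_pos: [0.5425, 0.1384, 0.1996]
orientation: [-3.137, -0.173, -0.005]
force: [-0.2, 0.5, -0.1]
opening: 0.0714
```

```bash
python3 - <<'E'
from h import *
s=stat(); w=save('wrist','w6.png'); im=save('scene','s6.png')
C=cam('wrist',s)
def L(x,y,z):
    c,q=np.cos(B[2]),np.sin(B[2]); return [B[0]+c*x-q*y,B[1]+q*x+c*y,z]
print('pred top z.112, collar .06 (home)',proj(C,[L(0,.0615,.112),L(0,.0615,.06)]), 'on floor',proj(C,[L(0,.0615,.124),L(0,.0615,.072)]))
a=w[130:400,200:440,::-1]; b=im[200:380,290:500,::-1]
cv2.imwrite('pics/m6.png',np.hstack([cv2.resize(a,(360,405)),cv2.resize(b,(440,405))]))
E
```

```text
t 14.7 p [0.5425 0.1384 0.1996] z [ 2.9e-03  4.0e-04 -1.0e+00] yaw 0.1101 F [-0.2  0.5 -0.1] M [ 0.02  0.   -0.03] op 0.0714
pred top z.112, collar .06 (home) [[316.88566494 254.18089383]
 [316.8950504  233.51850204]] on floor [[316.88299762 260.08137053]
 [316.89314862 237.69291915]]
```

View pics/m6.png

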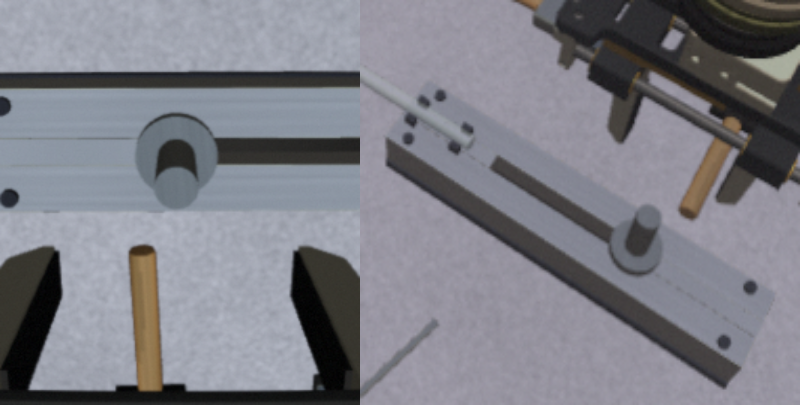

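View pics/s6.png

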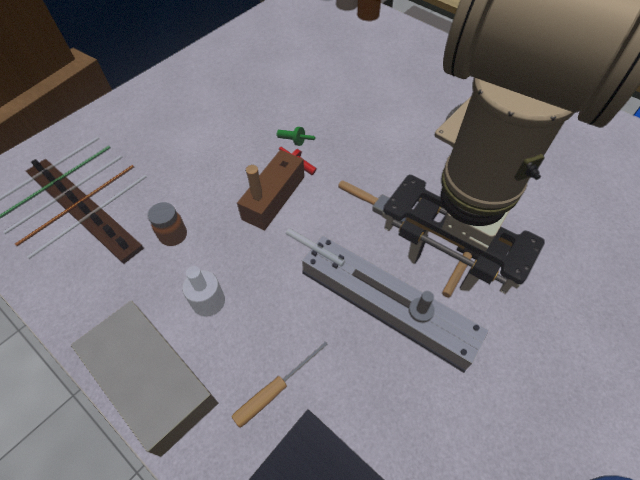

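```bash
python3 -c "
from plant import robot
print(robot.close_job())"
```

```text
the job is handed in; nothing more can be done
None
```

The stop pin is standing in the notch with its collar on the bed. I let go, raised the gripper clear of the pin, and handed the job in at about 14.8 s.

- **Insertion:** I lifted the pin from the rack and put it in the slot at about the bed's y = -61 mm. The foot met the floor with about 7 N, measured at the wrist.
- **Drag:** I dragged it along the floor with readings of about 5–9 N downward and 3–6 N along the slot. It dropped at about y = +59 mm. The wrist picture had shown the notch at about 54–68 mm.
- **Seating:** While lowering, the pin drifted sideways and touched the slot wall with about 4 N. I recentred it and set the collar down with the foot at about y = +61.5 mm, 12.1 mm up (12 mm is home), with about 10 N downward.

**Last checks:** In the wrist picture the pin's top is at row 254.7, against 254.2 expected when home and 260 if it were still on the floor. It looks upright with the collar flat. The wrist force read about 0 N, and the listed bystanders look unmoved; the paddle is partly hidden by the gripper in that picture.

**Toppled look-alikes:** The green and red look-alike pins stood upright in the first picture and had fallen over by about 1.4 s, during my first approach. I don't know why. The fingers passed well above them at about 0.21 m, and the few force readings I saw stayed under 1 N. They are not on the bystander list and are still on the work surface beside the rack.

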